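# Unbolt the second door of the coating-lab cupboard

## Task

Get the second leaf of the small double-door bench cupboard ready to open. First swing the right-hand door (right as the robot sees it, the one whose metal strip laps over the other leaf) at least 60 degrees open; only then take the bolt knob that the strip was hiding, on top of the left-hand door, pull it all the way up, and let go of it. Leave the door standing open and the jar, the beaker and the applicator where they are.

Things in the scene. Friction and masses are not known exactly. Their poses are not given: they have to be found in the camera images.
- right_door (a joint): opening angle (rad) of the cupboard's right-hand (-y) door: 0 shut, 1.75 at most; starts 0 to 0.06. Swings towards the robot about its right edge, counter-clockwise from above; no latch, about 1.5 N at the handle, stays where left. White leaf 198 wide, 24 thick, top 220 mm above the bench. Its aluminium strip laps 48 mm over the left door, with a flat flange (top at 261 mm) roofing the bolt knob.
- right_handle (a point): grip point on the right door's handle: upright round steel bar, 14 mm diameter, top end at 242 mm above the bench (door top 220), this point on its axis 20 mm below that. Bar axis 50 mm in front of the door face (43 mm gap), 130 mm from the hinge edge. Stays at heights 122 and 178: bar free all round above 185 mm. Site x: from bar square to door; y: along the door towards its free edge.
- right_hinge (a point): a point on the vertical hinge axis of the right door, at the same height as right_handle. The handle swings in a level circle about it, of radius 139 mm.
- bolt (a joint): lift of the left (passive) door's bolt, m: 0 bolted (down in the sill), 0.028 fully up; the left door is free from about 0.012. Vertical slide with 4 N of friction; it stays where it is left.
- bolt_knob (a point): centre of the top of the bolt knob: upright steel cylinder, 16 mm diameter, 34 mm tall, on the left door's top edge (220 mm above the bench), 24 mm from its free edge; knob top at 254 mm when down. Hidden under the right door's flange (4 mm above) until that door opens, then free all round and above. Behind it the flat cupboard top is level with the door top.
- left_handle (a point): bystander: the same bar handle on the left, bolted door, mirrored, 20 mm below its top. That door only rattles while bolted; its handle is not needed.
- cupboard: the white cupboard, fixed to the bench, 400 mm wide, 200 mm deep, 220 mm high; origin at bench level in the middle of the carcass's front plane, x axis pointing to its back, y to its left end. The shut doors cover the 24 mm in front of that plane. Its position and yaw on the bench vary.
- jar: bystander: amber jar with black cap, 56 mm diameter, 75 mm high, standing on the rear half of the cupboard top; origin at the centre of its underside.
- beaker: bystander: white plastic beaker, 72 mm across the rim, 85 mm high, on the bench well to the right; origin at the centre of its underside.
- applicator: bystander: steel film applicator bar, 50 x 112 x 36 mm, on the bench to the left; origin at the centre of its underside.

How it is judged:
On the way, in this order (a step that is already met when the one before it is completed fails the run):
1. the right door stands at least 1.0 rad open while the bolt is still down (under 6 mm) (value of joint right_door above 1 rad and value of joint bolt below 0.006 m), for 0.2 s.
2. the bolt is drawn up at least 18 mm with the right door still open (value of joint right_door above 1 rad and value of joint bolt above 0.018 m), for 0.2 s.
At the end, for the whole second after the job is handed in: The right door stands at least 1.0 rad (57 degrees) open and at rest, the bolt is up by at least 18 of its 28 mm, and the jar, beaker and applicator are within 30 mm of where they began (all of step 2 and velocity of joint right_door between -0.05 and 0.05 rad/s and distance of each of jar, beaker, applicator from where it was at the start of the episode below 0.03 m); the robot touches nothing.
It fails at once if the bolt is lifted more than 8 mm while the right door is less than 0.6 rad open (value of joint bolt above 0.008 m and value of joint right_door below 0.6 rad).
It fails at once if the jar, the beaker or the applicator is shifted by more than 30 mm (distance of any of jar, beaker, applicator from where it was at the start of the episode above 0.03 m).
It also fails if it takes over 43 s, if anything falls off the work surface, if the arm or the gripper's body presses on something with over 40 N, if the wrist force passes 120 N, or if a joint passes its speed limit or range.

## Robot

A 7-joint arm with a two-finger parallel gripper is mounted at the origin on the work surface. World frame = base frame: x ahead of the robot, y to its left, z up, the work surface at z = 0. Lengths are in m, angles in rad, forces in N, time in s.
With the tool pointing down it reaches from about 0.4 to 0.875 m from the base axis. Payload 19.3 kg.
Tool frame: the origin (TCP) lies on the centre line of the jaws, within the pads' length; the fingertips stand 14 mm ahead of it and the grasp point (between the pads) lies 5 mm behind it (nose_length is the distance from the TCP to the fingertips, in m); x points along the fingers, z is the direction in which the jaws open and shut, and the axes are right-handed (so a half turn about x gives the same grasp; the last joint's range is limited). The gripper opens to 85 mm and grips with 20 to 120 N. Pads are 22 mm wide; open, the fingers measure 114 mm over their backs; the gripper's body (76 mm by 85 mm) begins 54 mm behind the grasp point. The pads swing forward as they close: fully open they stand 13 mm farther back than shut.
Start: joints at [-1.212, 0.521, -0.036, 1.599, 0.021, 1.021, -0.113], TCP at [0.26, 0.568, 0.245] pointing down, gripper open.
Joint ranges: [-2.91, 2.91], [-0.3, 2.13], [-1.5, 1.42], [0.17, 2.43], [-1.26, 4.41], [0.16, 1.93], [-2.52, 2.52]. Speed limits (rad/s): [1.89, 1.89, 2.39, 2.39, 3.01, 3.01, 3.01].

## Interface

Orientations are given as a unit quaternion [x, y, z, w].
In Python, from workcell import * gives the robot as it stands. The module is installed in compiled form; this text tells all that it offers.
- The arm moves only by the tool servo_tool, never from a script. Its argument "commands" is a list of rows, each an object with "jaw": the closure, from 0 (fully open) to 1 (shut); "linear": the shift along the tool's x, y, z in m, a list of three; "turn": the turn about the tool's x in degrees. A call has 1 to 10 rows; each row is the pose to reach, as a shift and turn from the pose commanded when the call began, along the tool's axes at that moment; what a row does not reach only later rows make up. A row lasts 1/12 s, in which the tool goes at most 41.7 mm and 7.16 degrees, less where a joint would pass 70% of its speed; a pose out of reach is approached as far as the arm can. A call with a gripper value outside its range is refused whole. The fingers move at their own pace and stop on an object; the grip force is fixed at half the most. Time passes only in rows, so rows that repeat a pose let the fingers close. It gives the time, the measured TCP pose, the force and the opening at its end, in the units of the state.
- observe(): the state, without advancing time (a new reading comes with each control period).
- snapshot(name): name is "scene" or "top" or "wrist"; returns a dict with "frame" (480x640x3 uint8, red, green, blue), "intrinsics" (3x3 intrinsics, pixels), "eye" and "orientation" of the camera in the world; the wrist camera has in their place "mount" (4x4, takes a point from camera to tool coordinates, whose origin is the TCP and whose axes are the tool frame's). Camera axes: x right, y up, looking along -z (the intrinsics and any distortion apply to the point x, -y, -z); pixel columns grow to the right and rows downward; lengths in m; the calibration is good to about 2 mm. A picture is of the moment at which its call begins: read the wrist's pose just before it. There is no depth.
- close_job(): hands the job in, once; it reports no verdict.
The state is a dict: "clock": time; "q": joint angles; "joint_velocities": joint speeds; "tau": joint torques, N m; "tool_pos": TCP position; "orientation": TCP orientation; "wrist_force": force on the tool from outside, world axes, zero at the start; "ft_torque": the same for the moment, N m; "gripper_width": opening from 0.0 (shut) to 1.0 (fully open).
Only numpy, scipy, OpenCV 4.12 (cv2) and the standard library are available. Lean on these libraries where they do the work, as an engineer would, in place of code of your own. Each camera call takes 0.05 s, during which the arm holds its last target.

## Working session

There is one attempt and no reset: what is moved stays moved. The work goes in short steps, Python scripts to look and compute and a tool call to move; the robot and the scene stay as the last step left them, time stands still between calls to the robot, and variables do not carry over. Pictures are saved under pics/ and viewed, and the job is handed in when it is done.

Besides the shell and the picture viewer there is one more tool, called after "Request:" by a JSON object that holds its "name" and its "arguments". servo_tool: Moves the arm, as the interface text tells. Its arguments: {"type":"object","properties":{"commands":{"type":"array","items":{"type":"object","properties":{"jaw":{"type":"number"},"linear":{"type":"array","items":{"type":"number"}},"turn":{"type":"number"}}}}},"required":["commands"]}

```bash
mkdir -p pics
python3 - <<'E'
from workcell import *
import cv2,numpy as np
s=observe(); print({k:np.round(v,3).tolist() for k,v in s.items()})
for n in ["scene","top"]:
    d=snapshot(n); cv2.imwrite(f"pics/{n}0.png",d["frame"][:,:,::-1]); print(n,{k:np.round(v,4).tolist() for k,v in d.items() if k!="frame"})
E
```

```text
{'clock': 0.0, 'q': [-1.212, 0.522, -0.036, 1.6, 0.021, 1.021, -0.113], 'joint_velocities': [-0.0, 0.001, 0.001, 0.001, 0.0, -0.001, 0.001], 'tau': [-0.001, -92.709, 1.98, -36.994, 0.018, 0.008, -0.0], 'tool_pos': [0.26, 0.568, 0.245], 'orientation': [-0.382, 0.595, 0.382, 0.595], 'wrist_force': [0.18, -0.855, 0.649], 'ft_torque': [0.02, -0.02, -0.039], 'gripper_width': 1.001}
scene {'intrinsics': [[448.1252, 0.0, 330.13], [0.0, 448.1252, 244.8346], [0.0, 0.0, 1.0]], 'eye': [0.3462, -0.2216, 1.1628], 'orientation': [0.1567, -0.0817, -0.478, 0.8604]}
top {'intrinsics': [[534.8756, 0.0, 326.908], [0.0, 534.8756, 237.4613], [0.0, 0.0, 1.0]], 'eye': [0.3604, -0.0338, 1.5799], 'orientation': [0.0694, -0.0598, -0.7021, 0.7062]}
```

View pics/scene0.png

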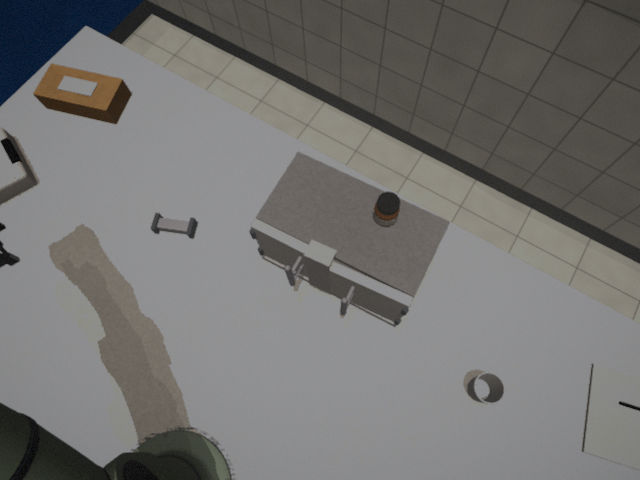

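View pics/top0.png

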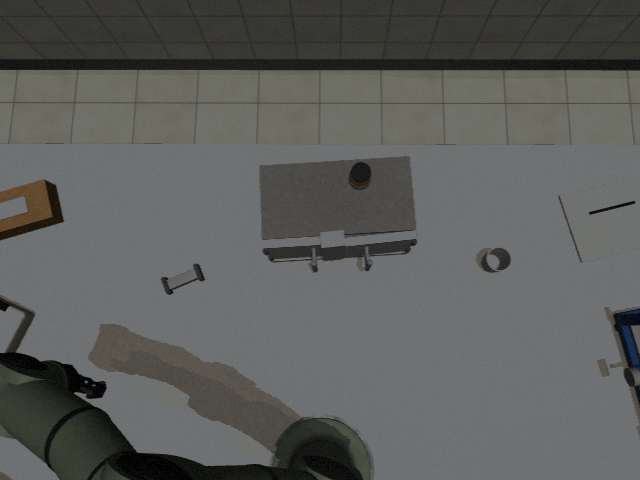

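Run:
```python
import cv2
a=cv2.imread("pics/top0.png")[150:280,250:430]; a=cv2.resize(a,None,fx=4.4,fy=4.4,interpolation=cv2.INTER_CUBIC)
cv2.imwrite("pics/top0c.png",cv2.convertScaleAbs(a,alpha=1.6))
a=cv2.imread("pics/scene0.png")[140:340,240:460]; a=cv2.resize(a,None,fx=3,fy=3,interpolation=cv2.INTER_CUBIC)
cv2.imwrite("pics/scene0c.png",cv2.convertScaleAbs(a,alpha=1.6))
```

```text
(no output)
```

View pics/top0c.png

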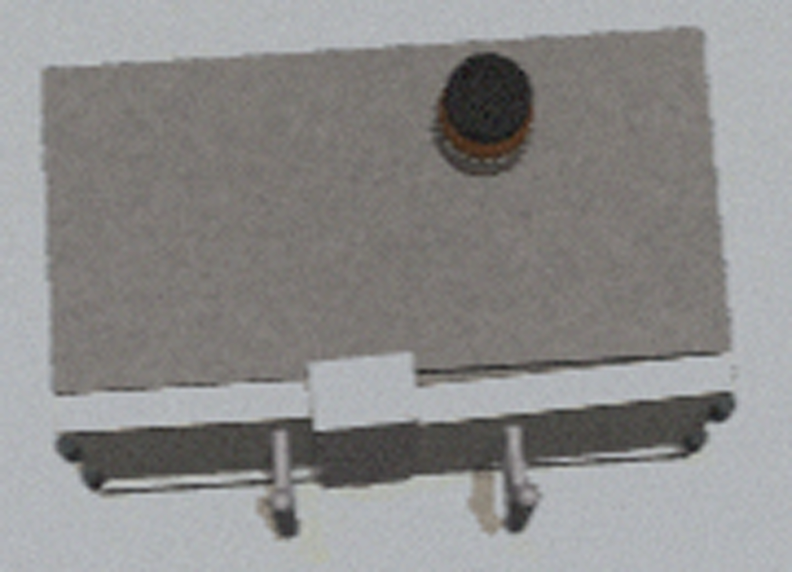

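View pics/scene0c.png

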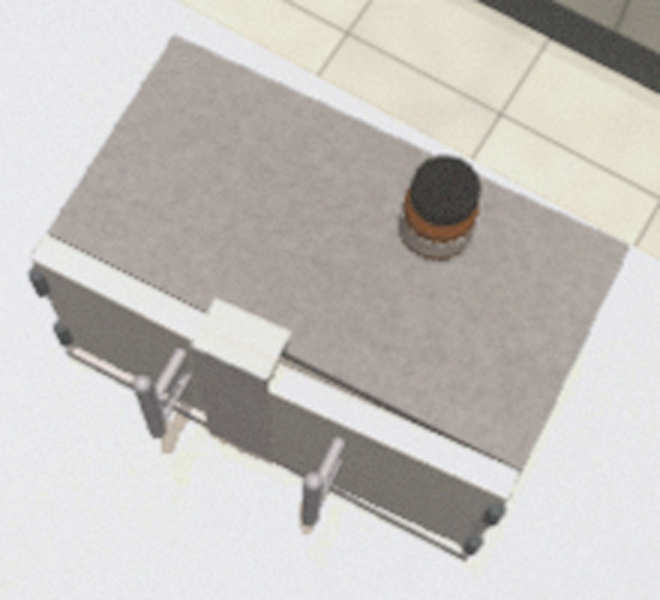

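```bash
cat > h.py <<'E'
import numpy as np
from scipy.spatial.transform import Rotation as R
from scipy.optimize import least_squares
CAM={'top':([[534.8756,0,326.908],[0,534.8756,237.4613],[0,0,1]],[0.3604,-0.0338,1.5799],[0.0694,-0.0598,-0.7021,0.7062]),
'scene':([[448.1252,0,330.13],[0,448.1252,244.8346],[0,0,1]],[0.3462,-0.2216,1.1628],[0.1567,-0.0817,-0.478,0.8604])}
def proj(c,P):
    K,e,q=CAM[c];K=np.array(K);p=R.from_quat(q).inv().apply(np.array(P)-e)
    p=p*[1,-1,-1]; u=p@K.T; return (u/u[...,2:3])[...,:2]
def ray(c,uv,z):
    K,e,q=CAM[c]; d=np.linalg.solve(np.array(K),[uv[0],uv[1],1])*[1,-1,-1]; d=R.from_quat(q).apply(d)
    e=np.array(e); return e+d*(z-e[2])/d[2]
def cup(p,P):
    c,s=np.cos(p[2]),np.sin(p[2]); P=np.asarray(P,float)
    return np.stack([p[0]+c*P[...,0]-s*P[...,1],p[1]+s*P[...,0]+c*P[...,1],P[...,2]],-1)
H=np.array([-.024,-.199])
def door(th,a,b,z): # a: along door from hinge, b: in front of face
    v=np.array([-b,a]); c,s=np.cos(th),np.sin(th)
    return np.array([H[0]+c*v[0]-s*v[1],H[1]+s*v[0]+c*v[1],z])
E
cat > fit.py <<'E'
from h import *
T=lambda u,v:(250+u/4.4,150+v/4.4)
S=lambda u,v:(240+u/3,140+v/3)
obs=[('top',T(43,68),(.2,.2,.22)),('top',T(703,28),(.2,-.2,.22)),('top',T(54,393),(0,.2,.22)),('top',T(733,352),(0,-.2,.22)),
('scene',S(175,37),(.2,.2,.22)),('scene',S(630,244),(.2,-.2,.22)),('scene',S(48,237),(0,.2,.22)),('scene',S(520,468),(0,-.2,.22)),
('top',T(282,495),(-.074,.07,.242)),('scene',S(142,382),(-.074,.07,.242))]
hob=[('top',T(528,495)),('scene',S(314,481))]
def f(p):
    r=[proj(c,cup(p,P))-uv for c,uv,P in obs]
    r+=[proj(c,cup(p,door(p[3],.13,.05,.242)))-uv for c,uv in hob]
    return np.concatenate(r)
s=least_squares(f,[.6,0,0,0.03]); print(s.x); print(s.fun.reshape(-1,2).round(1))
p=s.x
for th in (p[3],): print('handle',cup(p,door(th,.13,.05,.222)),'hinge',cup(p,[*H,.222]),'knob',cup(p,[-.012,.025,.254]))
for c,uv in hob: print(c,ray(c,uv,.242))
for th in (.0,.5,1.,1.2,1.4): print(th,cup(p,door(th,.13,.05,.222)).round(3))
E
python3 fit.py
```

```text
[ 0.61859368 -0.04705102  0.07007722  0.05274642]
[[-0.4  0.6]
 [-0.1 -0.1]
 [ 0.2  0.7]
 [ 0.1  0. ]
 [-0.2 -1.4]
 [ 0.8 -0.1]
 [-0.5 -1.5]
 [ 1.3  1. ]
 [-0.2  1.4]
 [ 0.2 -0.3]
 [ 0.3  0.5]
 [-0.1 -0.5]]
handle [ 0.54303625 -0.12434816  0.222     ] hinge [ 0.60858654 -0.24724307  0.222     ] knob [ 0.60487263 -0.02295262  0.254     ]
top [ 0.54426763 -0.12371284  0.242     ]
scene [ 0.54227901 -0.12504276  0.242     ]
0.0 [ 0.55  -0.121  0.222]
0.5 [ 0.496 -0.165  0.222]
1.0 [ 0.471 -0.229  0.222]
1.2 [ 0.47  -0.256  0.222]
1.4 [ 0.474 -0.284  0.222]
```

```bash
cat > st.py <<'E'
from workcell import *
from h import *
import sys
s=observe(); Rm=R.from_quat(s['orientation']).as_matrix()
print('t',round(s['clock'],2),'pos',np.round(s['tool_pos'],4),'w',round(s['gripper_width'],3),'F',np.round(s['wrist_force'],1),'q',np.round(s['q'],2))
print(Rm.round(3).tolist())
def rel(t): return (Rm.T@(np.array(t)-s['tool_pos'])).round(4)
for a in sys.argv[1:]:
    t=[float(v) for v in a.split(',')]; print(t,'rel',rel(t))
E
python3 st.py 0.543,-0.124,0.32 0.40,0.2,0.4
```

```text
t 0.1 pos [0.2598 0.5681 0.2448] w 1.003 F [1.  0.3 0.4] q [-1.21  0.52 -0.04  1.6   0.02  1.02 -0.11]
[[-0.0, -0.909, 0.416], [-0.001, 0.416, 0.909], [-1.0, -0.0, -0.001]]
[0.543, -0.124, 0.32] rel [-0.0746 -0.5454 -0.5118]
[0.4, 0.2, 0.4] rel [-0.1549 -0.2806 -0.2767]
```

Request:
{"name": "servo_tool", "arguments": {"commands": [{"jaw":0,"linear":[-0.03,-0.028,-0.028],"turn":7},{"jaw":0,"linear":[-0.06,-0.056,-0.055],"turn":14},{"jaw":0,"linear":[-0.09,-0.084,-0.083],"turn":21},{"jaw":0,"linear":[-0.115,-0.112,-0.11],"turn":28},{"jaw":0,"linear":[-0.115,-0.14,-0.138],"turn":35},{"jaw":0,"linear":[-0.115,-0.168,-0.166],"turn":42},{"jaw":0,"linear":[-0.115,-0.196,-0.194],"turn":49},{"jaw":0,"linear":[-0.115,-0.224,-0.222],"turn":56},{"jaw":0,"linear":[-0.115,-0.252,-0.25],"turn":63},{"jaw":0,"linear":[-0.115,-0.28,-0.277],"turn":70}]}}

```text
clock: 0.93
tool_pos: [0.3952, 0.2087, 0.3604]
orientation: [0.03, 0.706, -0.03, 0.706]
wrist_force: [1.9, 0.0, 0.4]
gripper_width: 1.004
```

```bash
python3 st.py 0.49,-0.124,0.36
```

```text
t 0.93 pos [0.3952 0.2087 0.3604] w 1.004 F [1.9 0.  0.4] q [-0.93  0.11  0.34  1.89 -0.04  1.14 -0.65]
[[-0.0, 0.085, 0.996], [0.0, 0.996, -0.085], [-1.0, 0.0, -0.0]]
[0.49, -0.124, 0.36] rel [ 2.000e-04 -3.234e-01  1.229e-01]
```

Request:
{"name": "servo_tool", "arguments": {"commands": [{"jaw":0,"linear":[0,-0.032,0.012],"turn":7},{"jaw":0,"linear":[0,-0.064,0.024],"turn":14},{"jaw":0,"linear":[0,-0.096,0.036],"turn":21},{"jaw":0,"linear":[0,-0.128,0.048],"turn":28},{"jaw":0,"linear":[0,-0.16,0.06],"turn":35},{"jaw":0,"linear":[0,-0.192,0.072],"turn":42},{"jaw":0,"linear":[0,-0.224,0.084],"turn":49},{"jaw":0,"linear":[0,-0.256,0.096],"turn":56},{"jaw":0,"linear":[0,-0.288,0.108],"turn":63},{"jaw":0,"linear":[0,-0.318,0.118],"turn":70}]}}

```text
clock: 1.77
tool_pos: [0.4876, -0.1175, 0.3603]
orientation: [0.43, 0.561, -0.43, 0.561]
wrist_force: [0.3, 0.5, -0.6]
gripper_width: 1.002
```

```bash
python3 st.py 0.543,-0.124,0.29
python3 - <<'E'
from workcell import *
import cv2,numpy as np
d=snapshot("wrist"); cv2.imwrite("pics/w1.png",d["frame"][:,:,::-1]); print(np.round(d["mount"],4).tolist(),np.round(d["intrinsics"],1).tolist(),d.keys())
E
```

```text
t 1.77 pos [ 0.4876 -0.1175  0.3603] w 1.002 F [ 0.3  0.5 -0.6] q [-0.48  0.26  0.75  1.79 -0.19  1.17 -0.98]
[[0.0, 0.966, 0.26], [-0.0, 0.26, -0.966], [-1.0, 0.0, 0.0]]
[0.543, -0.124, 0.29] rel [0.0703 0.0518 0.0207]
[[0.0019, 0.2717, -0.9624, -0.1288], [0.0009, 0.9624, 0.2717, 0.0698], [1.0, -0.0014, 0.0016, 0.0013], [0.0, 0.0, 0.0, 1.0]] [[353.4, 0.0, 316.2], [0.0, 353.4, 231.5], [0.0, 0.0, 1.0]] dict_keys(['frame', 'intrinsics', 'mount'])
```

View pics/w1.png

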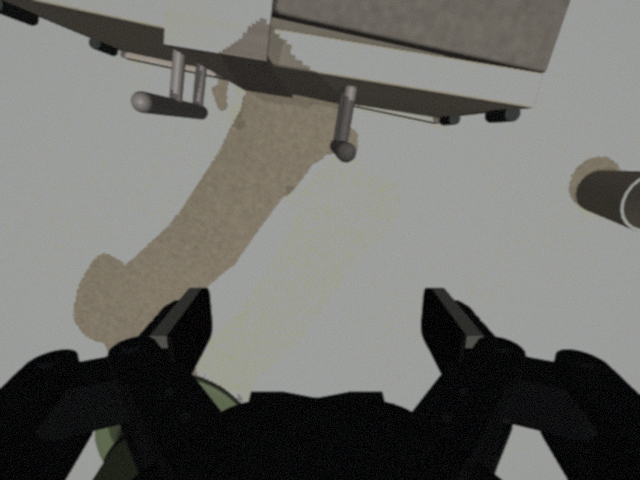

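```bash
cat > wr.py <<'E'
from workcell import *
from h import *
def wray(uv,z,M,K,s):
    M=np.array(M);d=np.linalg.solve(np.array(K),[uv[0],uv[1],1])*[1,-1,-1]
    Rm=R.from_quat(s['orientation']).as_matrix()
    d=Rm@(M[:3,:3]@d); e=Rm@M[:3,3]+s['tool_pos']
    return e+d*(z-e[2])/d[2]
M=[[0.0019, 0.2717, -0.9624, -0.1288], [0.0009, 0.9624, 0.2717, 0.0698], [1.0, -0.0014, 0.0016, 0.0013],[0,0,0,1]]
K=[[353.4,0,316.2],[0,353.4,231.5],[0,0,1]]
E
python3 - <<'E'
from wr import *
s=observe()
print('R top',wray((345,150),.242,M,K,s),'L top',wray((141,101),.242,M,K,s))
E
```

```text
R top [ 0.54912621 -0.12864076  0.242     ] L top [0.54626743 0.00995353 0.242     ]
```

```bash
python3 st.py 0.543,-0.124,0.29
python3 - <<'E'
from wr import *
import cv2
s=observe(); d=snapshot('wrist'); cv2.imwrite('pics/w2.png',cv2.resize(d['frame'][60:200,80:400,::-1],None,fx=2.5,fy=2.5))
s0=dict(s); print(s['joint_velocities'].round(3) if hasattr(s['joint_velocities'],'round') else s['joint_velocities'])
E
```

```text
t 1.82 pos [ 0.4879 -0.1227  0.3605] w 0.998 F [-5.2 -4.1 -3.3] q [-0.47  0.26  0.75  1.78 -0.19  1.17 -0.98]
[[0.001, 0.969, 0.246], [-0.003, 0.246, -0.969], [-1.0, 0.0, 0.003]]
[0.543, -0.124, 0.29] rel [0.0706 0.053  0.0146]
[-0.053 -0.048 -0.049  0.038  0.065 -0.013  0.057]
```

View pics/w2.png

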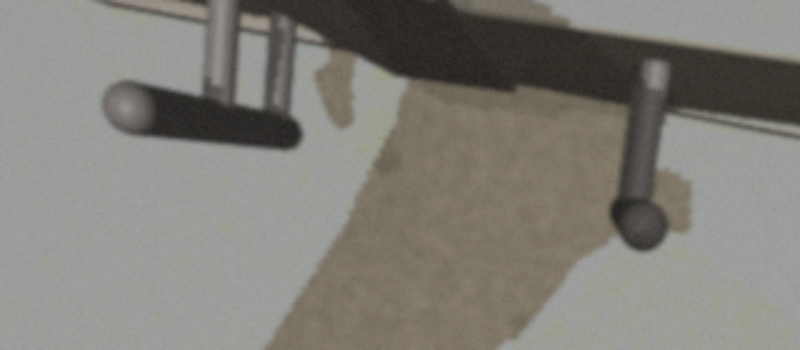

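```bash
python3 - <<'E'
from wr import *
s=observe()
for z in (.242,): print(wray((337.6,149.6),z,M,K,s),wray((80+130/2.5,60+106/2.5),z,M,K,s), s['tool_pos'])
E
python3 st.py 0.545,-0.1255,0.29
```

```text
[ 0.54751763 -0.12046531  0.242     ] [0.54200906 0.01855681 0.242     ] [ 0.48744275 -0.12012293  0.36018226]
t 1.87 pos [ 0.4874 -0.1201  0.3602] w 0.997 F [-0.4  1.1  0.5] q [-0.48  0.26  0.75  1.79 -0.19  1.17 -0.98]
[[-0.0, 0.967, 0.255], [-0.002, 0.255, -0.967], [-1.0, -0.001, 0.002]]
[0.545, -0.1255, 0.29] rel [0.0702 0.0543 0.0197]
```

Request:
{"name": "servo_tool", "arguments": {"commands": [{"jaw":0,"linear":[0,0.025,0.008],"turn":4},{"jaw":0,"linear":[0.02,0.053,0.018],"turn":8},{"jaw":0,"linear":[0.04,0.053,0.018],"turn":8},{"jaw":0,"linear":[0.06,0.053,0.018],"turn":8},{"jaw":0,"linear":[0.075,0.053,0.018],"turn":8},{"jaw":0,"linear":[0.075,0.053,0.018],"turn":8},{"jaw":0,"linear":[0.075,0.053,0.018],"turn":8}]}}

```text
clock: 2.45
tool_pos: [0.5431, -0.1186, 0.2852]
orientation: [0.466, 0.532, -0.467, 0.531]
wrist_force: [-0.5, -0.1, 1.6]
gripper_width: 0.999
```

```bash
python3 st.py 0.5445,-0.124,0.216
python3 - <<'E'
from workcell import *
import cv2,numpy as np
d=snapshot("wrist"); cv2.imwrite("pics/w3.png",d["frame"][:,:,::-1])
E
```

```text
t 2.45 pos [ 0.5431 -0.1186  0.2852] w 0.999 F [-0.5 -0.1  1.6] q [-0.4   0.45  0.72  1.76 -0.34  1.05 -1.01]
[[-0.001, 0.992, 0.13], [-0.0, 0.13, -0.992], [-1.0, -0.001, -0.0]]
[0.5445, -0.124, 0.216] rel [0.0692 0.0008 0.0055]
```

View pics/w3.png

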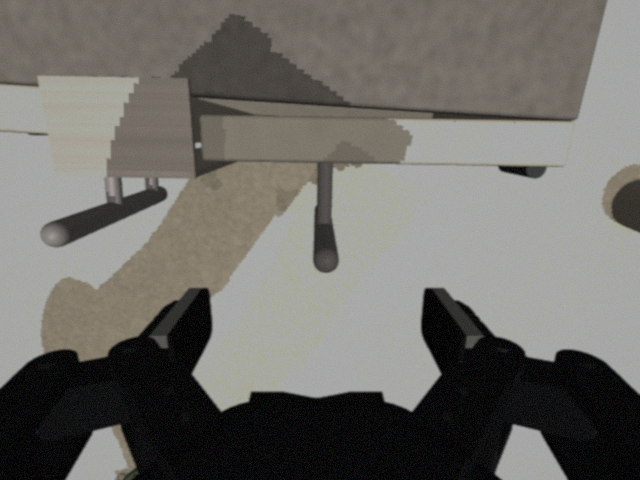

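Run:
```python
from wr import *
s=observe();print(s['tool_pos'],wray((326,261),.242,M,K,s))
```

```text
[ 0.54352174 -0.11874962  0.28599781] [ 0.54936125 -0.12416539  0.242     ]
```

Request:
{"name": "servo_tool", "arguments": {"commands": [{"jaw":0,"linear":[0,0.002,0.005],"turn":0},{"jaw":0,"linear":[0.025,0.002,0.005],"turn":0},{"jaw":0,"linear":[0.05,0.002,0.005],"turn":0},{"jaw":0,"linear":[0.069,0.002,0.005],"turn":0},{"jaw":0,"linear":[0.069,0.002,0.005],"turn":0},{"jaw":0.5,"linear":[0.069,0.002,0.005],"turn":0},{"jaw":1,"linear":[0.069,0.002,0.005],"turn":0},{"jaw":1,"linear":[0.069,0.002,0.005],"turn":0},{"jaw":1,"linear":[0.069,0.002,0.005],"turn":0},{"jaw":1,"linear":[0.069,0.002,0.005],"turn":0}]}}

```text
clock: 3.33
tool_pos: [0.5463, -0.1236, 0.2171]
orientation: [0.467, 0.531, -0.466, 0.532]
wrist_force: [-0.2, -0.0, 0.1]
gripper_width: 0.3
```

```bash
python3 st.py
python3 - <<'E'
from workcell import *
import cv2,numpy as np
d=snapshot("wrist"); cv2.imwrite("pics/w4.png",d["frame"][:,:,::-1])
E
```

```text
t 3.33 pos [ 0.5463 -0.1236  0.2171] w 0.3 F [-0.2 -0.   0.1] q [-0.35  0.54  0.66  1.83 -0.41  0.91 -0.94]
[[0.001, 0.992, 0.13], [0.0, 0.13, -0.992], [-1.0, 0.001, 0.0]]
```

View pics/w4.png

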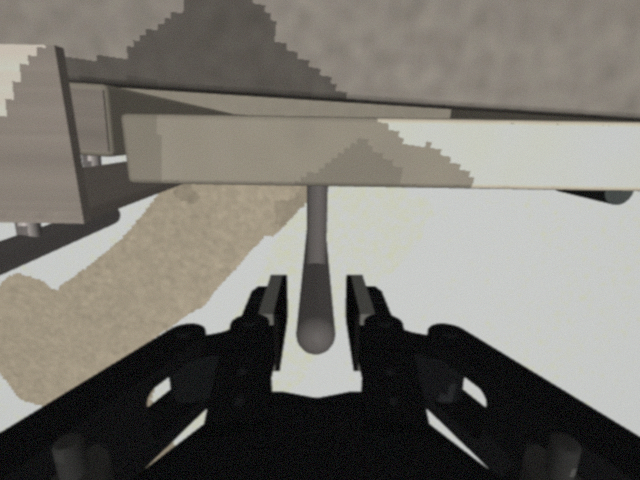

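Request:
{"name": "servo_tool", "arguments": {"commands": [{"jaw":1,"linear":[0,0,0],"turn":0},{"jaw":1,"linear":[0,0,0],"turn":0},{"jaw":1,"linear":[0,0,0],"turn":0},{"jaw":1,"linear":[0,0,0],"turn":0}]}}

```text
clock: 3.72
tool_pos: [0.5462, -0.1233, 0.2169]
orientation: [0.467, 0.531, -0.466, 0.531]
wrist_force: [-2.4, 3.2, 9.4]
gripper_width: 0.145
```

```bash
cat > arc.py <<'E'
from workcell import *
from h import *
import sys
a0,a1,n=[float(x) for x in sys.argv[1:4]]
s=observe(); Rm=R.from_quat(s['orientation']).as_matrix(); p0=np.array(s['tool_pos'])
h=np.array([0.6086,-0.2472]); v=p0[:2]-h
print('t',s['clock'],p0.round(4),s['gripper_width'],'F',np.round(s['wrist_force'],1),'r',np.hypot(*v),Rm[:,2].round(3))
v*= .139/np.hypot(*v); b=h+v
for a in np.linspace(a0,a1,int(n)+1)[1:]:
    c,ss=np.cos(a),np.sin(a); t=h+[c*v[0]-ss*v[1],ss*v[0]+c*v[1]]
    d=Rm.T@np.array([*(t-b),0]); print([round(float(x),4) for x in d],round(-np.degrees(a),1))
E
python3 arc.py 0 0.6 10
```

```text
t 3.7167 [ 0.5462 -0.1233  0.2169] 0.14529362817918282 F [-2.4  3.2  9.4] r 0.13874011727826197 [ 0.13  -0.992 -0.001]
[-0.0, -0.0078, 0.003] -3.4
[-0.0, -0.0154, 0.0064] -6.9
[-0.0, -0.0227, 0.0103] -10.3
[-0.0, -0.0299, 0.0147] -13.8
[-0.0, -0.0367, 0.0194] -17.2
[-0.0, -0.0433, 0.0246] -20.6
[-0.0001, -0.0495, 0.0301] -24.1
[-0.0001, -0.0554, 0.036] -27.5
[-0.0001, -0.0609, 0.0423] -30.9
[-0.0001, -0.0661, 0.0488] -34.4
```

Request:
{"name": "servo_tool", "arguments": {"commands": [{"jaw":1,"linear":[0,-0.0078,0.003],"turn":-3.4},{"jaw":1,"linear":[0,-0.0154,0.0064],"turn":-6.9},{"jaw":1,"linear":[0,-0.0227,0.0103],"turn":-10.3},{"jaw":1,"linear":[0,-0.03,0.0147],"turn":-13.8},{"jaw":1,"linear":[0,-0.0367,0.0194],"turn":-17.2},{"jaw":1,"linear":[0,-0.0433,0.0246],"turn":-20.6},{"jaw":1,"linear":[0,-0.0495,0.03],"turn":-24.1},{"jaw":1,"linear":[0,-0.0554,0.036],"turn":-27.5},{"jaw":1,"linear":[0,-0.061,0.0423],"turn":-30.9},{"jaw":1,"linear":[0,-0.066,0.0488],"turn":-34.4}]}}

```text
clock: 4.55
tool_pos: [0.4877, -0.1813, 0.217]
orientation: [0.288, 0.645, -0.288, 0.647]
wrist_force: [9.4, -3.6, -2.3]
gripper_width: 0.143
```

```bash
python3 arc.py 0 0.65 10; python3 st.py
```

```text
t 4.55 [ 0.4877 -0.1813  0.217 ] 0.14296449739995162 F [ 9.4 -3.6 -2.3] r 0.13767333358972306 [ 0.669 -0.743  0.003]
[-0.0, -0.0084, 0.0033] -3.7
[-0.0, -0.0166, 0.0071] -7.4
[-0.0, -0.0245, 0.0114] -11.2
[-0.0, -0.0322, 0.0163] -14.9
[0.0, -0.0394, 0.0216] -18.6
[0.0, -0.0464, 0.0274] -22.3
[0.0, -0.0529, 0.0336] -26.1
[0.0, -0.059, 0.0403] -29.8
[0.0, -0.0647, 0.0473] -33.5
[0.0001, -0.0699, 0.0547] -37.2
t 4.55 pos [ 0.4877 -0.1813  0.217 ] w 0.143 F [ 9.4 -3.6 -2.3] q [-0.14  0.44  0.51  1.93 -0.28  0.85 -0.32]
[[0.003, 0.743, 0.669], [-0.001, 0.669, -0.743], [-1.0, 0.001, 0.003]]
```

Request:
{"name": "servo_tool", "arguments": {"commands": [{"jaw":1,"linear":[0,-0.0084,0.0033],"turn":-3.7},{"jaw":1,"linear":[0,-0.0166,0.0071],"turn":-7.4},{"jaw":1,"linear":[0,-0.0245,0.0114],"turn":-11.2},{"jaw":1,"linear":[0,-0.0322,0.0163],"turn":-14.9},{"jaw":1,"linear":[0,-0.0394,0.0216],"turn":-18.6},{"jaw":1,"linear":[0,-0.0464,0.0274],"turn":-22.3},{"jaw":1,"linear":[0,-0.053,0.0336],"turn":-26.1},{"jaw":1,"linear":[0,-0.059,0.0403],"turn":-29.8},{"jaw":1,"linear":[0,-0.0647,0.0473],"turn":-33.5},{"jaw":1,"linear":[0,-0.07,0.0547],"turn":-37.2}]}}

```text
clock: 5.38
tool_pos: [0.473, -0.2681, 0.217]
orientation: [0.066, 0.703, -0.066, 0.705]
wrist_force: [14.2, 3.4, -2.4]
gripper_width: 0.147
```

```bash
python3 arc.py 0 0.1 2; python3 st.py
```

```text
t 5.3833 [ 0.473  -0.2681  0.217 ] 0.14695249349930575 F [14.2  3.4 -2.4] r 0.1371678952280216 [ 0.982 -0.186  0.004]
[0.0, -0.0065, 0.0025] -2.9
[0.0, -0.0128, 0.0053] -5.7
t 5.38 pos [ 0.473  -0.2681  0.217 ] w 0.147 F [14.2  3.4 -2.4] q [ 0.15  0.45  0.35  1.86 -0.2   0.86  0.41]
[[0.004, 0.186, 0.982], [-0.001, 0.982, -0.186], [-1.0, 0.0, 0.004]]
```

Request:
{"name": "servo_tool", "arguments": {"commands": [{"jaw":1,"linear":[0,0,0],"turn":0},{"jaw":0.5,"linear":[0,0,0],"turn":0},{"jaw":0.3,"linear":[0,0,0],"turn":0},{"jaw":0.3,"linear":[0,0,0],"turn":0},{"jaw":0.3,"linear":[0,0,0],"turn":0},{"jaw":0.3,"linear":[0,0,0],"turn":0},{"jaw":0.3,"linear":[-0.02,0,0],"turn":0},{"jaw":0.3,"linear":[-0.05,0,0],"turn":0},{"jaw":0.3,"linear":[-0.09,0,0],"turn":0},{"jaw":0.3,"linear":[-0.13,0,0],"turn":0}]}}

```text
clock: 6.22
tool_pos: [0.4705, -0.2677, 0.3476]
orientation: [0.068, 0.704, -0.068, 0.703]
wrist_force: [0.4, -0.5, -0.4]
gripper_width: 0.702
```

```bash
python3 st.py 0.605,-0.023,0.35
python3 - <<'E'
from workcell import *
import cv2,numpy as np
for n in ("wrist","scene","top"):
    d=snapshot(n); a=d["frame"][:,:,::-1]
    if n=='scene': a=cv2.resize(a[140:380,200:500],None,fx=2.5,fy=2.5,interpolation=cv2.INTER_CUBIC)
    if n=='top': a=cv2.resize(a[150:310,240:440],None,fx=3.6,fy=3.6,interpolation=cv2.INTER_CUBIC)
    cv2.imwrite(f"pics/{n}5.png",cv2.convertScaleAbs(a,alpha=1.5))
E
```

```text
t 6.22 pos [ 0.4705 -0.2677  0.3476] w 0.702 F [ 0.4 -0.5 -0.4] q [ 0.1   0.31  0.4   1.7  -0.13  1.16  0.34]
[[-0.001, 0.191, 0.982], [0.0, 0.982, -0.191], [-1.0, -0.0, -0.001]]
[0.605, -0.023, 0.35] rel [-0.0025  0.2659  0.0854]
```

View pics/scene5.png

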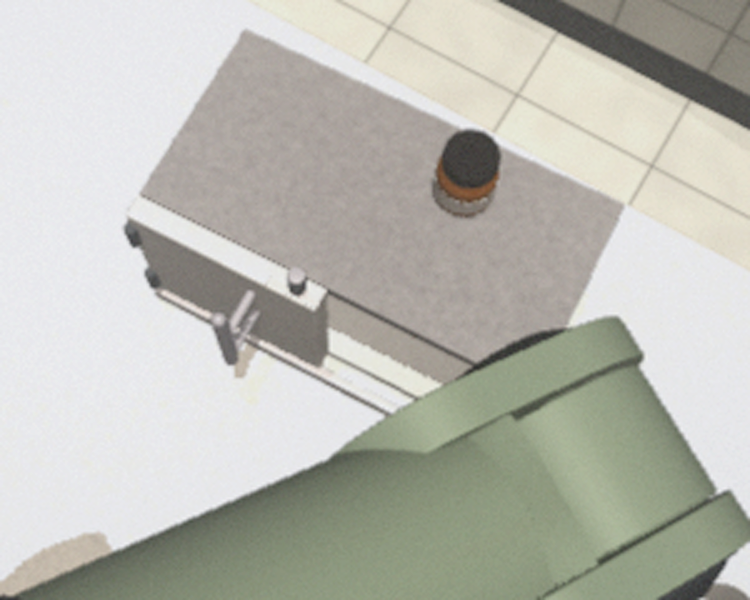

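View pics/top5.png

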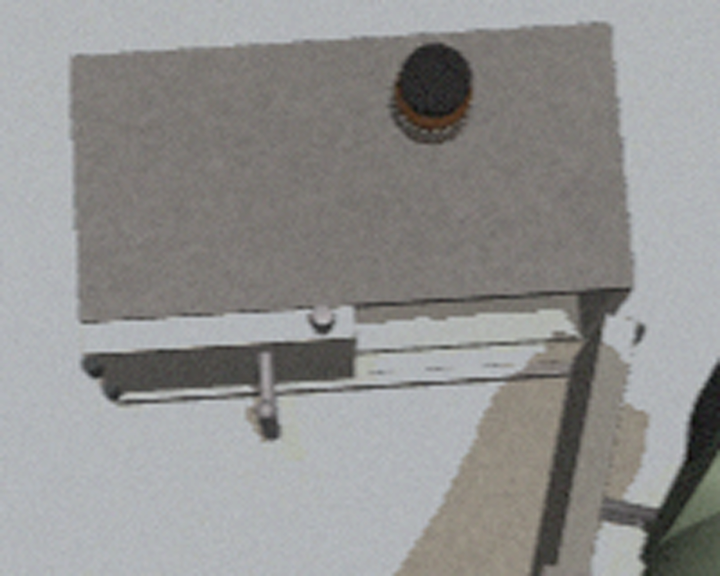

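View pics/wrist5.png

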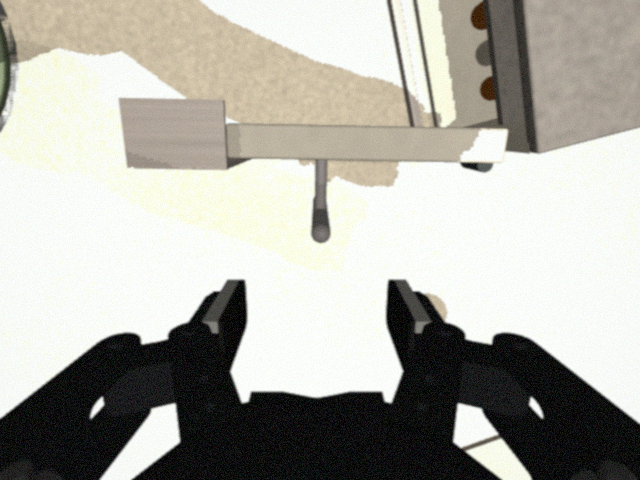

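```bash
python3 - <<'E'
from h import *
print(ray('top',(240+321/3.6,150+316/3.6),.254),ray('scene',(318.8,250),.254))
p=[0.6186,-0.04705,0.07008]
for y in (.024,.026): print(cup(p,[-.012,y,.254]))
E
python3 st.py 0.603,-0.0235,0.35
```

```text
[ 0.60491719 -0.02055472  0.254     ] [ 0.60476472 -0.02146635  0.254     ]
[ 0.60494891 -0.02394918  0.254     ]
[ 0.60480887 -0.02195409  0.254     ]
t 6.37 pos [ 0.4719 -0.2684  0.349 ] w 0.702 F [-0.8 -0.4 -0.6] q [ 0.1   0.3   0.4   1.7  -0.13  1.16  0.34]
[[0.005, 0.19, 0.982], [-0.002, 0.982, -0.19], [-1.0, -0.001, 0.005]]
[0.603, -0.0235, 0.35] rel [-0.0008  0.2654  0.0821]
```

Request:
{"name": "servo_tool", "arguments": {"commands": [{"jaw":0.3,"linear":[-0.01,0.03,0.009],"turn":-2},{"jaw":0.3,"linear":[-0.01,0.06,0.019],"turn":-4},{"jaw":0.3,"linear":[-0.01,0.09,0.028],"turn":-6},{"jaw":0.3,"linear":[-0.01,0.12,0.038],"turn":-8},{"jaw":0.3,"linear":[-0.01,0.15,0.047],"turn":-10},{"jaw":0.3,"linear":[-0.01,0.18,0.057],"turn":-12},{"jaw":0.3,"linear":[-0.01,0.21,0.066],"turn":-14},{"jaw":0.3,"linear":[0,0.24,0.075],"turn":-15},{"jaw":0.3,"linear":[0,0.268,0.084],"turn":-15},{"jaw":0.3,"linear":[0.02,0.268,0.084],"turn":-15}]}}

```text
clock: 7.2
tool_pos: [0.6072, -0.0146, 0.3268]
orientation: [-0.026, 0.706, 0.028, 0.707]
wrist_force: [1.3, 0.6, 0.5]
gripper_width: 0.702
```

Request:
{"name": "servo_tool", "arguments": {"commands": [{"jaw":0.3,"linear":[0.0,0,0],"turn":0},{"jaw":0.3,"linear":[0.0,0,0],"turn":0},{"jaw":0.3,"linear":[0.0,0,0],"turn":0},{"jaw":0.3,"linear":[0.0,0,0],"turn":0}]}}

```text
clock: 7.53
tool_pos: [0.6046, -0.0218, 0.3271]
orientation: [-0.024, 0.706, 0.024, 0.707]
wrist_force: [0.2, 0.3, 0.0]
gripper_width: 0.704
```

```bash
python3 st.py 0.605,-0.0215,0.244
python3 - <<'E'
from workcell import *
import cv2,numpy as np
d=snapshot("wrist"); cv2.imwrite("pics/w6.png",d["frame"][:,:,::-1])
E
```

```text
t 7.53 pos [ 0.6046 -0.0218  0.3271] w 0.704 F [0.2 0.3 0. ] q [-0.23  0.42  0.24  1.56 -0.11  1.17  0.1 ]
[[0.001, -0.069, 0.998], [-0.0, 0.998, 0.069], [-1.0, -0.0, 0.001]]
[0.605, -0.0215, 0.244] rel [0.0831 0.0003 0.0003]
```

View pics/w6.png

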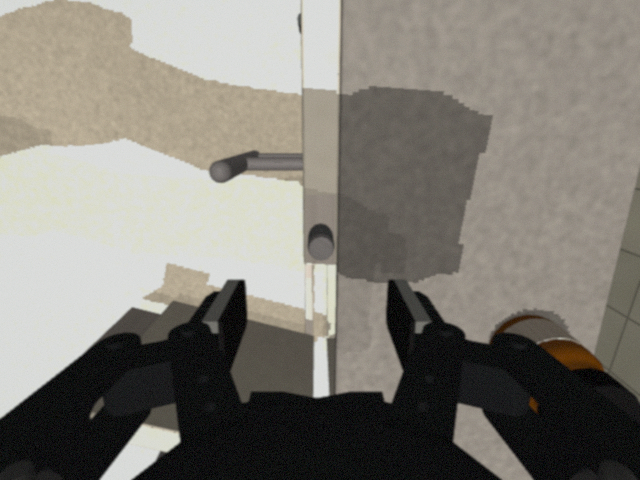

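Run:
```python
from wr import *
s=observe();print(s['tool_pos'],wray((320,242),.254,M,K,s)); print('jar',ray('top',(250+486/4.4,150+100/4.4),.295))
```

```text
[ 0.60465931 -0.02172579  0.32717888] [ 0.60754551 -0.01527362  0.254     ]
jar [ 0.762893   -0.09806366  0.295     ]
```

Request:
{"name": "servo_tool", "arguments": {"commands": [{"jaw":0.3,"linear":[0.02,0.003,0.001],"turn":0},{"jaw":0.3,"linear":[0.045,0.003,0.001],"turn":0},{"jaw":0.3,"linear":[0.07,0.003,0.001],"turn":0},{"jaw":0.3,"linear":[0.083,0.003,0.001],"turn":0},{"jaw":0.3,"linear":[0.083,0.003,0.001],"turn":0},{"jaw":0.5,"linear":[0.083,0.003,0.001],"turn":0},{"jaw":0.65,"linear":[0.083,0.003,0.001],"turn":0},{"jaw":0.65,"linear":[0.083,0.003,0.001],"turn":0}]}}

```text
clock: 8.25
tool_pos: [0.606, -0.018, 0.2448]
orientation: [-0.025, 0.706, 0.025, 0.707]
wrist_force: [-0.2, 0.1, -0.5]
gripper_width: 0.35
```

```bash
python3 st.py 0.605,-0.0215,0.244
python3 - <<'E'
from workcell import *
import cv2,numpy as np
d=snapshot("wrist"); cv2.imwrite("pics/w7.png",d["frame"][:,:,::-1])
E
```

```text
t 8.25 pos [ 0.606  -0.018   0.2448] w 0.35 F [-0.2  0.1 -0.5] q [-0.22  0.5   0.22  1.66 -0.13  0.99  0.11]
[[0.002, -0.07, 0.998], [0.0, 0.998, 0.07], [-1.0, 0.0, 0.002]]
[0.605, -0.0215, 0.244] rel [ 0.0008 -0.0035 -0.0013]
```

View pics/w7.png

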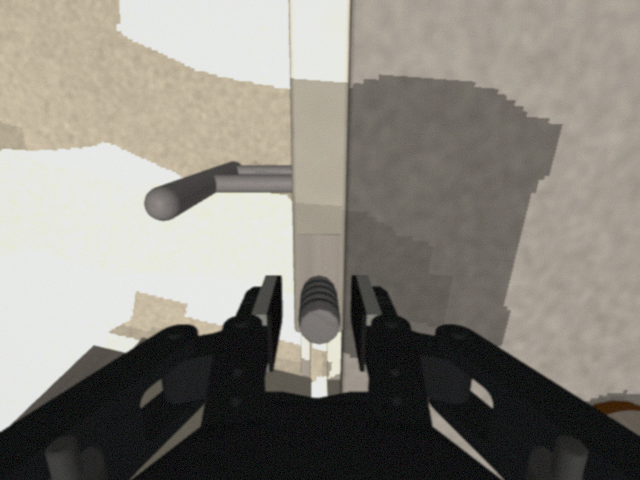

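Request:
{"name": "servo_tool", "arguments": {"commands": [{"jaw":1,"linear":[0,0,0],"turn":0},{"jaw":1,"linear":[0,0,0],"turn":0},{"jaw":1,"linear":[0,0,0],"turn":0},{"jaw":1,"linear":[0,0,0],"turn":0},{"jaw":1,"linear":[0,0,0],"turn":0}]}}

```text
clock: 8.72
tool_pos: [0.6059, -0.0178, 0.2443]
orientation: [-0.025, 0.706, 0.025, 0.707]
wrist_force: [-1.2, -0.2, 6.5]
gripper_width: 0.159
```

Request:
{"name": "servo_tool", "arguments": {"commands": [{"jaw":1,"linear":[-0.004,0,0],"turn":0},{"jaw":1,"linear":[-0.008,0,0],"turn":0},{"jaw":1,"linear":[-0.012,0,0],"turn":0},{"jaw":1,"linear":[-0.016,0,0],"turn":0},{"jaw":1,"linear":[-0.02,0,0],"turn":0},{"jaw":1,"linear":[-0.024,0,0],"turn":0},{"jaw":1,"linear":[-0.027,0,0],"turn":0},{"jaw":1,"linear":[-0.028,0,0],"turn":0},{"jaw":1,"linear":[-0.028,0,0],"turn":0},{"jaw":1,"linear":[-0.028,0,0],"turn":0}]}}

```text
clock: 9.55
tool_pos: [0.6057, -0.0178, 0.2717]
orientation: [-0.025, 0.706, 0.025, 0.707]
wrist_force: [-0.4, -0.6, 3.1]
gripper_width: 0.163
```

```bash
python3 st.py
python3 - <<'E'
from workcell import *
import cv2,numpy as np
d=snapshot("wrist"); cv2.imwrite("pics/w8.png",d["frame"][:,:,::-1])
E
```

```text
t 9.55 pos [ 0.6057 -0.0178  0.2717] w 0.163 F [-0.4 -0.6  3.1] q [-0.23  0.47  0.23  1.63 -0.12  1.05  0.11]
[[0.001, -0.07, 0.998], [0.0, 0.998, 0.07], [-1.0, -0.0, 0.001]]
```

View pics/w8.png

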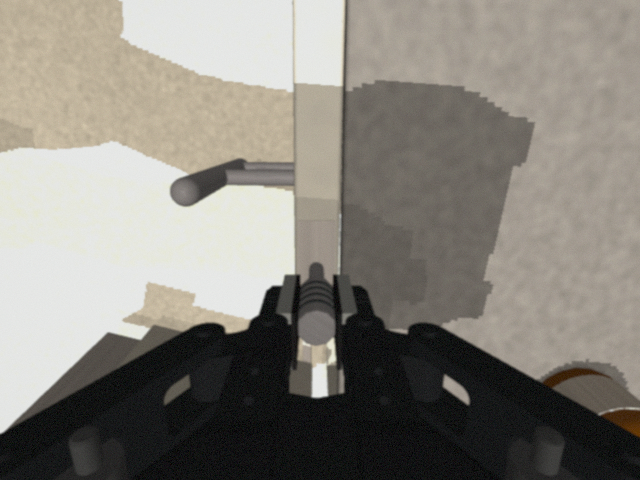

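Request:
{"name": "servo_tool", "arguments": {"commands": [{"jaw":1,"linear":[-0.002,0,0],"turn":0},{"jaw":1,"linear":[-0.002,0,0],"turn":0},{"jaw":0.5,"linear":[0,0,0],"turn":0},{"jaw":0.4,"linear":[0,0,0],"turn":0},{"jaw":0.4,"linear":[0,0,0],"turn":0},{"jaw":0.4,"linear":[0,0,0],"turn":0},{"jaw":0.4,"linear":[-0.02,0,0],"turn":0},{"jaw":0.4,"linear":[-0.045,0,0],"turn":0},{"jaw":0.4,"linear":[-0.08,0,0],"turn":0},{"jaw":0.4,"linear":[-0.11,0,0],"turn":0}]}}

```text
clock: 10.43
tool_pos: [0.6053, -0.0178, 0.3834]
orientation: [-0.025, 0.706, 0.025, 0.707]
wrist_force: [1.5, 0.0, -0.1]
gripper_width: 0.604
```

Request:
{"name": "servo_tool", "arguments": {"commands": [{"jaw":0.4,"linear":[-0.02,-0.01,-0.03],"turn":0},{"jaw":0.4,"linear":[-0.02,-0.01,-0.06],"turn":0},{"jaw":0.4,"linear":[-0.02,-0.01,-0.09],"turn":0},{"jaw":0.4,"linear":[-0.02,-0.01,-0.12],"turn":0},{"jaw":0.4,"linear":[-0.02,-0.01,-0.12],"turn":0},{"jaw":0.4,"linear":[-0.02,-0.01,-0.12],"turn":0},{"jaw":0.4,"linear":[-0.02,-0.01,-0.12],"turn":0}]}}

```text
clock: 11.02
tool_pos: [0.4869, -0.036, 0.4017]
orientation: [-0.025, 0.706, 0.025, 0.707]
wrist_force: [0.0, -0.9, 0.1]
gripper_width: 0.598
```

```bash
python3 st.py
python3 - <<'E'
from workcell import *
import cv2,numpy as np
d=snapshot("wrist"); cv2.imwrite("pics/w9.png",d["frame"][:,:,::-1])
d=snapshot("scene"); cv2.imwrite("pics/s9.png",d["frame"][:,:,::-1])
d=snapshot("top"); cv2.imwrite("pics/t9.png",d["frame"][:,:,::-1])
E
```

```text
t 11.02 pos [ 0.4869 -0.036   0.4017] w 0.598 F [ 0.  -0.9  0.1] q [-0.26  0.16  0.25  1.73 -0.04  1.26  0.07]
[[0.001, -0.071, 0.998], [0.0, 0.998, 0.071], [-1.0, 0.0, 0.001]]
```

View pics/w9.png

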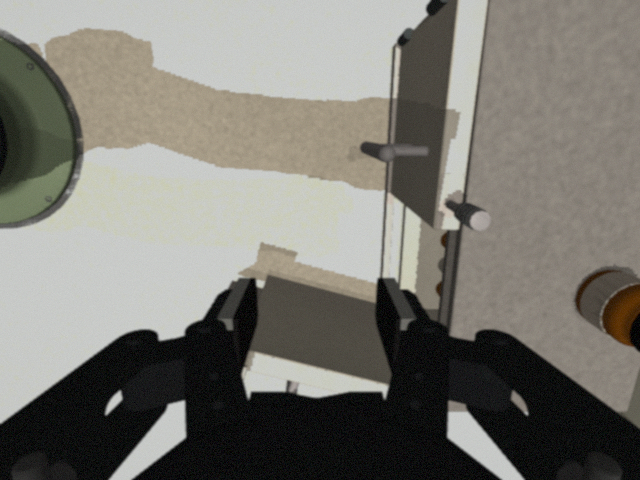

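View pics/s9.png

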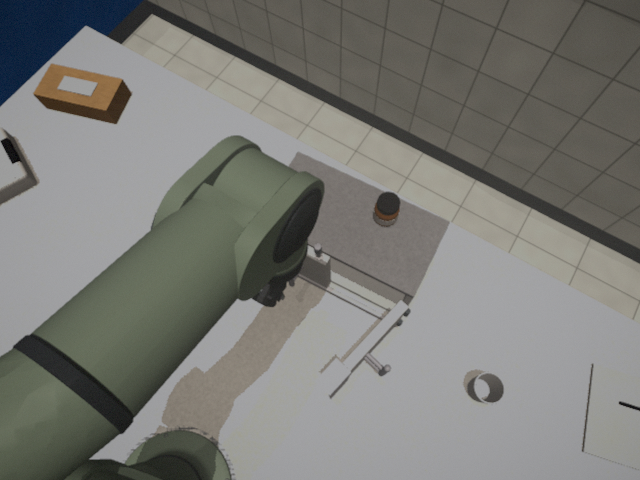

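View pics/t9.png

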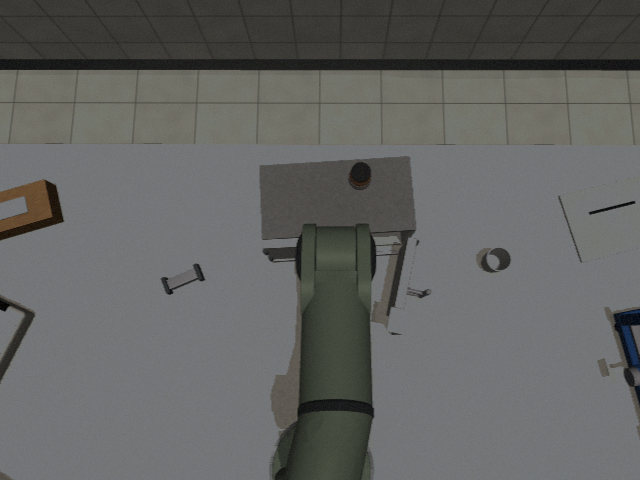

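Run:
```python
from wr import *
s=observe(); print(s['clock'],np.abs(s['joint_velocities']).max())
for z in (.254,.272,.282): print(z,'wrist',wray((481,219),z,M,K,s).round(4),'scene',ray('scene',(319,246),z).round(4))
h=ray('scene',(386,369),.242); v=h[:2]-[.6086,-.2472]; print(h,np.hypot(*v),(np.arctan2(v[1],v[0])%(2*np.pi))-2.008)
```

```text
11.1667 0.004130926026553307
0.254 wrist [ 0.6195 -0.0242  0.254 ] scene [ 0.6127 -0.0169  0.254 ]
0.272 wrist [ 0.6106 -0.0204  0.272 ] scene [ 0.6075 -0.021   0.272 ]
0.282 wrist [ 0.6057 -0.0183  0.282 ] scene [ 0.6045 -0.0232  0.282 ]
[ 0.46685005 -0.26701861  0.242     ] 0.1431286988143416 1.2725060737542422
```

The knob matches its known x of 0.605 only if its top is at about 0.282 m, so the bolt is fully up. The door stands about 1.27 rad open. Handing in.

```bash
python3 -c "
from workcell import *
print(close_job())"
```

```text
the job is handed in; nothing more can be done
None
```

I swung the right-hand door open by its handle and let go. Then I gripped the bolt knob on the left-hand door, pulled it all the way up, released it and drew the arm clear. I handed the job in at about 11 s, and it reported no verdict.

My last checks, from the camera images and the arm's readings:

- **Door:** it stands about 1.27 rad (73°) open. The handle was 143 mm from my estimated hinge point, against 139 mm expected.
- **Bolt:** the tool rose 27.4 mm with the knob gripped, then I commanded 2 mm more. In the wrist and scene images, the knob's x position fits its known place only if its top is at about 0.282 m, which is full lift.
- **Bystanders:** the jar, beaker and applicator look unmoved in the overhead picture; I did not re-measure them.
- **Arm:** it was at rest and touching nothing, with under 1 N at the wrist.

**Disagreement:** the wrist camera placed points about 5 mm away from where the fixed cameras did. I aimed between the two, and both grasps held.

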